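# Hook out the grinding-bench tray and seat its flanged hub on the balancing stand

## Robot

A 6-joint arm with a two-finger parallel gripper is mounted at the origin on the work surface. World frame = base frame: x ahead of the robot, y to its left, z up, the work surface at z = 0. Lengths are in m, angles in degrees, forces in N, time in s.
With the tool pointing down it reaches from about 0.4 to 0.825 m from the base axis. Payload 7 kg.
Tool frame: the origin (TCP) lies on the front face of the gripper's body, between the roots of the fingers; the fingertips stand 66 mm ahead of it and the grasp point (between the pads) lies 47 mm ahead of it; z points along the fingers, y is the line along which they close (so a half turn about z gives the same grasp; the last joint's range is limited). The gripper opens to 88 mm and grips with 3 to 60 N. Pads are 19 mm wide; open, the fingers measure 130 mm over their backs; the gripper's body (78 mm by 193 mm) begins 47 mm behind the grasp point.
Start: joints at [-56.488, 20.546, 0.682, 0, -70.136, -16.507], TCP at [0.197, -0.645, 0.292] pointing down, gripper open.
Joint ranges: [-176.03, 176.03], [-82.01, 121.73], [-58.28, 71.71], [-173.87, 95.51], [-174.79, -0.11], [-173.66, 173.66]. Speed limits (degrees/s): [136.94, 136.94, 172.46, 180, 180, 180].

## Interface

Orientations are given as [roll, pitch, yaw] about the fixed x, y, z axes, in that order (R = Rz(yaw) Ry(pitch) Rx(roll)).
In Python, from plant import ctrl gives the robot as it stands.
- The arm moves only by the tool send_rows, never from a script. Its argument "deltas" is a list of rows, each a list of 2 entries, a list of its own where there are three numbers: the shift along the tool's x, y, z each as a share of 800 mm, from -1 to 1, then the turn about the tool's z as a share of 90 degrees, from -1 to 1. A call has exactly 5 rows; each row is the pose to reach, as a shift and turn from the pose commanded when the call began, along the tool's axes at that moment; what a row does not reach only later rows make up. A row lasts 1/12 s, in which the tool goes at most 41.7 mm and 7.16 degrees, less where a joint would pass 70% of its speed; a pose out of reach is approached as far as the arm can. A call with a number of a shift or a turn outside -1 to 1 is refused whole. A call with a gripper value outside its range is refused whole. "gripper" is the opening, from 0 (shut) to 1 (fully open), set as the call begins (left out, the last holds). The fingers move at their own pace and stop on an object; the grip force is fixed at half the most. Time passes only in rows, so rows that repeat a pose let the fingers close, or fill a call up. It gives the time, the measured TCP pose, the force, the opening and the grip force at its end, in the units of the state.
- ctrl.get_obs(): the state, without advancing time (a new reading comes with each control period).
- ctrl.snapshot(name): name is "side" or "top" or "wrist"; returns a dict with "color" (400x640x3 uint8, red, green, blue), "vertical_fov" (degrees; the focal length in pixels is half the picture's height over the tangent of half this angle, whatever the lens; pixels are square), "cx", "cy" (the principal point, pixels), "rvec" (rotation vector, rad) and "tvec" (3), from world to camera coordinates, as OpenCV has them. Camera axes: x right, y down, z forward; pixel columns grow to the right and rows downward; lengths in m; the calibration is good to about 2 mm. A picture is of the moment at which its call begins. There is no depth.
- ctrl.close_job(): hands the job in; it is judged then, once.
Trained networks look in a picture, given as the dict that the camera call returned (one of the last four; its "shot" number tells which), for a name from the list of things; names that differ only in an ending like _2 or _b are one class to them, and where a whole thing is asked for, a point or a joint stands for the part that bears it (a point fixed in the world has none). Each returns a list of dicts, best first, with "conf" (0 to 1); they miss things now and then, are a little off and sometimes report something else, mostly with a low value. They report only what shows in the picture. A call takes as long as a camera call. They do not tell look-alikes from the thing itself.
- ctrl.boxes_of(picture, thing): "xy" ([column, row] as shares, 0 to 1, of the picture: columns of its width, rows of its height, amid what is visible of it).
- ctrl.cut_out(picture, thing): "pixels" (400x640 bool, what is visible of it) and "xy" ([column, row] as shares, 0 to 1, of the picture: columns of its width, rows of its height, amid what is visible of it).
The state is a dict: "clock": time; "joint_pos": joint angles; "qvel": joint speeds; "tau": joint torques, N m; "tool_pos": TCP position; "orientation": TCP orientation; "force": force on the tool from outside, world axes, zero at the start; "moment": the same for the moment, N m; "opening": finger opening in m; "gripper_force": force on a finger pad.
Only numpy, scipy, OpenCV 4.12 (cv2) and the standard library are available. Lean on these libraries where they do the work, as an engineer would, in place of code of your own. Each camera call takes 0.05 s, during which the arm holds its last target. There are 200 camera calls.

## Task

Draw the pull hook out of its sleeve, take it by its red handle, drop its prong into the finger hole in the lip of the cabinet's tray and pull the tray all the way out with it, then lay the hook down on the bench. Lift the flanged hub out of the tray and lower it gently, flange down, over the brass spigot of the balancing stand until it sits fully home; leave the tray out and the hub free. Do not shift the spray can, the disc stack or the wrench.

Things in the scene. Friction and masses are not known exactly. Their poses are not given: they have to be found in the camera images.
- hook_handle (a point): Pull hook, about 200 g: red bar handle with black bands, 96 long (x), 24 wide (y), 42 high (z), resting on its 24 mm wide underside. This point is the handle's centre, 21 above its underside. Axes: x from handle to prong, z up. At the start the handle is hidden in the sleeve; only the last 75 mm or so of the neck stick out.
- hook_tip (a point): Lower end of the hook's round yellow steel prong, 8 in diameter, pointing down (-z) from the end of the neck; 148 ahead (+x) of the handle's centre, level with the handle's underside; prong free for 30 mm between this point and the underside of the neck. Axes as the hook's.
- hook_neck (a point): Point on the hook's neck, 112 ahead (+x) of the handle's centre and 14 higher (35 above the underside). The neck is a square yellow steel bar 10 by 10, from 48 to 148 ahead of the handle's centre. Held here the hand would run into the cabinet's canopy before the prong reached the finger hole; held by the handle it does not. Axes as the hook's.
- sleeve_mouth (a point): Blue sheet-metal sleeve fixed to the bench: a tunnel 130 long, 54 wide and 60 high outside, 46 wide and 56 high inside, back end closed, no floor; 82 wide over its two feet, 3 high. This point is the centre of its open mouth, 30 above the bench; x points out of the mouth (the way the hook slides out), z up.
- tray_hole (a point): Centre of the finger hole in the tray's orange lip, at the lip's upper face, 46 above the bench. Lip: level plate 6 thick, 144 wide, reaching 20 in front of this point. Hole: right through, 22 long (x) by 36 wide (y), 28 free below. x points into the cabinet, so the tray comes out along -x; z up. Behind the lip the yellow tray, 200 long, floor 26 and walls 36 above the bench.
- tray (a joint): How far the tray is out, m: 0 shut, 0.210 at its stop. It drags with about 4 N and stays where it is left; nothing latches.
- cabinet: Grey bench cabinet, fixed, 295 deep, 170 wide, 155 high. Origin on the bench at the middle of its front edge; x points to its back, z up. Its front 84 mm is a clear canopy 8 thick, underside 112 above the bench (6 mm struts under its two side edges), roofing the lip of the shut tray (hole 60 mm behind the front edge); open in front and at the sides.
- hub_mid (a point): Flanged hub, about 280 g: silver flange 84 in diameter, 8 thick, below; blue round boss 46 in diameter above; 50 high in all; bore 30 in diameter right through. Starts standing flange down in the tray, its centre about 70 to 95 mm behind the finger hole. This point is on its axis, half-way up (25 above the flange's face). z up the axis.
- seat (a point): Balancing stand: dark steel plate 110 by 110 by 12, fixed to the bench, with a brass spigot in its middle, 26 in diameter, 14 high, tapered to 18 at the top. This point is on the spigot's axis at the plate's upper face, 12 above the bench; z up. A seated hub lies with its flange flat on the plate, its centre 25 above this point.
- can: Green spray can, 60 in diameter, 170 high, loose; a bystander. Origin at the centre of its foot.
- discs: Stack of reddish-brown grinding discs, 100 in diameter, 24 high, one loose piece; a bystander. Origin at the centre of its underside.
- wrench: Steel wrench 180 long, loose; a bystander. Origin at its middle, on the bench.
Things that resemble listed ones, but are neither listed nor needed, are in the scene too. Several things look just like the part that bears hook_handle: the one meant starts nearest to the robot's base.

How it is judged:
By the outcome, as a careful person would: the job done as asked, in the order asked, and still so for the second after the job is handed in, with the robot touching nothing.
It also fails if it takes over 72 s, if anything falls off the work surface, if the arm or the gripper's body presses on something with over 40 N, if the wrist force passes 120 N, or if a joint passes its speed limit or range.

## Working session

There is one attempt and no reset: what is moved stays moved. The work goes in short steps, Python scripts to look and compute and a tool call to move; the robot and the scene stay as the last step left them, time stands still between calls to the robot, and variables do not carry over. Pictures are saved under pics/ and viewed, at most 13 in all, crops included, and the job is handed in when it is done.

Besides the shell and the picture viewer there is one more tool, called as a command line: name --argument value ..., lists and objects as JSON in quotes. send_rows: Moves the arm, as the interface text tells. Shift numbers are shares of 800 mm and turn numbers shares of 90 degrees, none past 1 either way. Its arguments: {"type":"object","properties":{"deltas":{"type":"array","items":{"type":"array"}},"gripper":{"type":"number"}},"required":["deltas"]}

```bash
mkdir -p pics; ls; cat > h.py <<'E'
import numpy as np, cv2
from plant import ctrl
from scipy.spatial.transform import Rotation as R
def snap(n):
    return ctrl.snapshot(n)
def save(p,name):
    cv2.imwrite('pics/'+name+'.png', p['color'][:,:,::-1])
def cam(p):
    f=200/np.tan(np.radians(p['vertical_fov'])/2)
    K=np.array([[f,0,p['cx']],[0,f,p['cy']],[0,0,1]]);M=cv2.Rodrigues(np.array(p['rvec'],float))[0]
    return K,M,np.array(p['tvec'],float).ravel()
def at(p,uv,z):
    K,M,t=cam(p); d=M.T@np.linalg.inv(K)@np.array([uv[0],uv[1],1.]); c=-M.T@t
    return c+d*(z-c[2])/d[2]
def tri(obs):
    A=np.zeros((3,3));b=np.zeros(3)
    for p,uv in obs:
        K,M,t=cam(p); d=M.T@np.linalg.inv(K)@np.array([uv[0],uv[1],1.]);d/=np.linalg.norm(d);c=-M.T@t
        P=np.eye(3)-np.outer(d,d);A+=P;b+=P@c
    return np.linalg.solve(A,b)
def proj(p,X):
    K,M,t=cam(p); x=K@(M@np.array(X)+t); return x[:2]/x[2]
def tool():
    o=ctrl.get_obs(); return np.array(o['tool_pos']), R.from_euler('xyz',o['orientation'],degrees=True)
def go(X,yaw=None):
    "shift/turn shares to bring TCP to X"
    p,r=tool(); return r.inv().apply(np.array(X)-p)/0.8
def px(d): return np.array(d['xy'])*[640,400]
E
cat > a.py <<'E'
from h import *
o=ctrl.get_obs(); print(o['clock'],o['tool_pos'],o['orientation'],o['opening'])
np.set_printoptions(precision=3,suppress=True)
for n in ['top','side','wrist']:
    p=snap(n); save(p,n+'0'); K,M,t=cam(p); print(n,K[0,0],K[0,2],K[1,2],-M.T@t, M[2])
    if n=='wrist': continue
    for th in ['hook_handle','hook_tip','hook_neck','sleeve_mouth','tray_hole','cabinet','hub_mid','seat','can','discs','wrench']:
        print(th,[(round(d['conf'],2),px(d).round(1).tolist(),at(p,px(d),0.03)[:2].round(3).tolist()) for d in ctrl.boxes_of(p,th)[:4]])
E
python3 a.py
```

```text
pics
0.0 [ 0.19727804 -0.64512959  0.29124471] [ 1.79907833e+02 -6.72143313e-03 -1.63001564e+02] 0.08739197704427562
top 433.4267653298318 318.1939810392941 204.85542166848822 [ 0.322 -0.086  1.5  ] [ 0.159  0.004 -0.987]
hook_handle [(0.8, [472.3, 254.5], [0.379, -0.595]), (0.48, [326.2, 246.3], [0.416, -0.104])]
hook_tip [(0.86, [474.8, 257.4], [0.369, -0.602]), (0.47, [322.8, 246.2], [0.417, -0.092])]
hook_neck [(0.58, [473.4, 252.1], [0.387, -0.599]), (0.5, [324.7, 246.7], [0.415, -0.099])]
sleeve_mouth [(0.94, [361.5, 237.3], [0.444, -0.224])]
tray_hole [(0.66, [417.6, 211.5], [0.528, -0.419])]
cabinet [(0.94, [224.6, 183.1], [0.642, 0.244])]
hub_mid [(0.6, [236.2, 255.8], [0.39, 0.201])]
seat [(0.63, [417.9, 208.9], [0.538, -0.421])]
can [(0.97, [235.9, 258.4], [0.382, 0.201]), (0.68, [361.4, 237.6], [0.443, -0.224])]
discs [(0.72, [188.1, 259.8], [0.38, 0.363]), (0.67, [391.0, 153.4], [0.736, -0.338])]
wrench [(0.56, [183.0, 259.7], [0.381, 0.38])]
side 411.29496370727503 316.64053890770685 196.10838450208112 [0.31  0.815 0.814] [ 0.208 -0.764 -0.611]
hook_handle [(0.63, [398.8, 142.6], [0.373, -0.577]), (0.55, [362.2, 210.5], [0.427, -0.139])]
hook_tip [(0.56, [395.4, 141.4], [0.387, -0.582]), (0.52, [363.3, 207.6], [0.427, -0.153])]
hook_neck [(0.64, [397.9, 141.9], [0.377, -0.581]), (0.54, [361.9, 209.2], [0.429, -0.144])]
sleeve_mouth [(0.65, [365.1, 192.7], [0.436, -0.229])]
tray_hole []
cabinet [(0.83, [247.5, 289.7], [0.632, 0.238])]
hub_mid [(0.33, [365.1, 206.8], [0.422, -0.159])]
seat [(0.79, [348.7, 165.1], [0.52, -0.367]), (0.41, [355.7, 276.3], [0.393, 0.12])]
can [(0.7, [357.1, 274.4], [0.391, 0.113])]
discs [(0.8, [287.5, 167.3], [0.717, -0.289])]
wrench [(0.6, [341.7, 369.3], [0.369, 0.37])]
wrist 311.77506761782445 315.6359751571252 197.66287330445488 [ 0.132 -0.665  0.385] [ 0.243  0.072 -0.967]
```

View pics/top0.png

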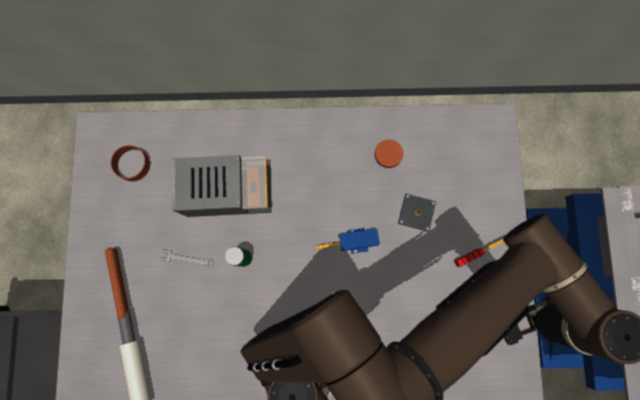

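View pics/side0.png

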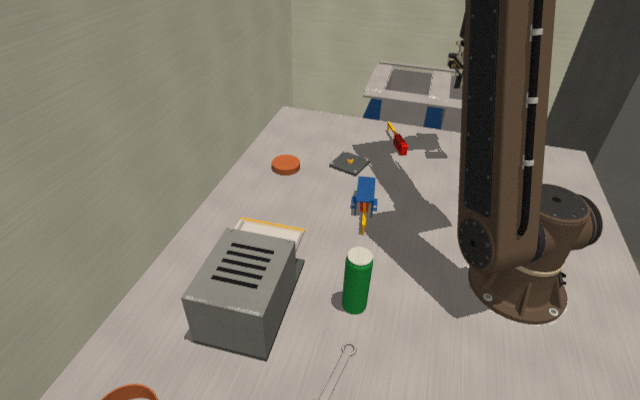

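The top view shows the sleeve at about (360,240), with the neck pointing left to (318,247). The cabinet is at (220,185) with its canopy and orange lip on the right (269,183). The stand is at (417,211) and the discs at (389,153). The hook at (475,255) is the decoy. The side view agrees. I'll measure the edges more finely and plan the first move.

```bash
cat >> h.py <<'E'
def plan(X,yaw,v=0.040,start=None):
    "print calls of 5 rows that take the (tool-down) TCP to X, yaw (deg)"
    p,r=tool(); y0=r.as_euler('xyz',degrees=True)[2]
    if start is not None: p,y0=np.array(start[0]),start[1]
    X=np.array(X,float); dy=(yaw-y0+180)%360-180
    n=int(np.ceil(max(np.linalg.norm(X-p)/v,abs(dy)/7)/5-1e-6))
    for k in range(n):
        a,b=k/n,(k+1)/n; y=y0+a*dy
        Rk=R.from_euler('xyz',[180,0,y],degrees=True)
        d=Rk.inv().apply((X-p)/n)/0.8; t=-dy/n/90
        print(k,d.round(4).tolist(),round(t,4))
    return (X,yaw)
E
cat > b.py <<'E'
from h import *
np.set_printoptions(precision=3,suppress=True)
t=snap('top'); s=snap('side')
for p,n in((t,'t'),(s,'s')):
    hsv=cv2.cvtColor(p['color'],cv2.COLOR_RGB2HSV)
    c=ctrl.cut_out(p,'sleeve_mouth'); 
    for nm,lo,hi in(('yellow',(15,120,90),(33,255,255)),('blue',(105,120,60),(125,255,255)),('orange',(8,150,120),(22,255,255))):
        m=cv2.inRange(hsv,lo,hi); N,L,S,C=cv2.connectedComponentsWithStats(m)
        for i in range(1,N):
            if S[i,4]>15 and 60<S[i,0]<520:
                ys,xs=np.where(L==i); r=cv2.minAreaRect(np.c_[xs,ys].astype(np.float32)); b=cv2.boxPoints(r)
                z={'yellow':.035,'blue':.06,'orange':.046}[nm]
                print(n,nm,S[i].tolist(),[at(p,q,z)[:2].round(3).tolist() for q in b])
    for th,z in(('cabinet',.155),('seat',.012),('can',.17),('discs',.024),('wrench',0)):
        for d in ctrl.cut_out(p,th)[:2]:
            ys,xs=np.where(d['pixels']); r=cv2.minAreaRect(np.c_[xs,ys].astype(np.float32));
            print(n,th,round(d['conf'],2),[at(p,q,z)[:2].round(3).tolist() for q in cv2.boxPoints(r)])
plan([.45,-.16,.27],-90)
E
python3 b.py
```

```text
t yellow [265, 157, 3, 51, 103] [[0.731, 0.103], [0.731, 0.096], [0.554, 0.096], [0.554, 0.103]]
t yellow [414, 210, 6, 6, 16] [[0.526, -0.402], [0.533, -0.409], [0.519, -0.422], [0.512, -0.415]]
t yellow [483, 239, 21, 12, 79] [[0.4, -0.628], [0.432, -0.697], [0.421, -0.701], [0.389, -0.633]]
t yellow [316, 242, 24, 7, 85] [[0.419, -0.068], [0.434, -0.146], [0.421, -0.148], [0.406, -0.07]]
t blue [339, 229, 40, 24, 700] [[0.458, -0.145], [0.479, -0.27], [0.405, -0.281], [0.385, -0.156]]
t orange [375, 140, 28, 27, 558] [[0.736, -0.264], [0.799, -0.329], [0.731, -0.39], [0.669, -0.325]]
t orange [265, 159, 3, 48, 62] [[0.72, 0.103], [0.721, 0.099], [0.556, 0.094], [0.556, 0.098]]
t orange [488, 239, 15, 10, 52] [[0.405, -0.64], [0.429, -0.691], [0.421, -0.695], [0.397, -0.643]]
t orange [316, 243, 18, 6, 48] [[0.418, -0.069], [0.427, -0.126], [0.416, -0.127], [0.408, -0.07]]
t orange [106, 249, 18, 69, 392] [[0.419, 0.639], [0.422, 0.621], [0.199, 0.563], [0.196, 0.582]]
t cabinet 0.74 [[0.702, 0.39], [0.711, 0.074], [0.515, 0.065], [0.506, 0.375]]
t cabinet 0.26 [[0.474, -0.325], [0
[... 1695 characters left out ...]
65, 0.01], [0.565, 0.014]]
s orange [102, 384, 56, 16, 450] [[0.778, 0.564], [0.797, 0.54], [0.698, 0.51], [0.681, 0.535]]
s cabinet 0.92 [[0.679, 0.465], [0.771, 0.073], [0.496, 0.133], [0.487, 0.48]]
s cabinet 0.28 [[0.42, -0.015], [0.403, -0.02], [0.381, 0.095], [0.397, 0.1]]
s seat 0.95 [[0.592, -0.363], [0.601, -0.496], [0.462, -0.453], [0.462, -0.327]]
s can 0.73 [[0.39, 0.341], [0.415, 0.162], [0.355, 0.154], [0.34, 0.333]]
s discs 0.71 [[0.799, -0.355], [0.707, -0.385], [0.668, -0.265], [0.754, -0.237]]
s wrench 0.78 [[0.4, 0.426], [0.381, 0.283], [0.35, 0.289], [0.373, 0.43]]
0 [-0.1598, 0.1626, 0.0092] -0.2703
1 [-0.2126, 0.0824, 0.0092] -0.2703
2 [-0.2277, -0.0126, 0.0092] -0.2703
```

send_rows --deltas '[[[-0.032,0.0325,0.002],-0.055],[[-0.064,0.065,0.004],-0.11],[[-0.096,0.0976,0.006],-0.165],[[-0.128,0.13,0.008],-0.22],[[-0.16,0.1626,0.009],-0.27]]' --gripper 0.6

```text
clock: 2.37
tool_pos: [0.282, -0.4822, 0.2848]
orientation: [180.0, -0.0, -138.5]
force: [1.0, -0.2, 0.8]
opening: 0.0598
gripper_force: 0.0
```

send_rows --deltas '[[[-0.0425,0.0165,0.002],-0.055],[[-0.085,0.033,0.004],-0.11],[[-0.1275,0.0494,0.006],-0.165],[[-0.17,0.066,0.008],-0.22],[[-0.2126,0.0824,0.009],-0.27]]'

```text
clock: 2.78
tool_pos: [0.3664, -0.3202, 0.2779]
orientation: [-180.0, 0.0, -114.2]
force: [-0.4, 0.3, -0.6]
opening: 0.0527
gripper_force: 0.0
```

send_rows --deltas '[[[-0.0455,-0.0025,0.002],-0.07],[[-0.091,-0.005,0.004],-0.14],[[-0.1366,-0.0075,0.006],-0.21],[[-0.18,-0.01,0.008],-0.28],[[-0.2277,-0.0126,0.009],-0.34]]'

```text
clock: 3.2
tool_pos: [0.4507, -0.1585, 0.2708]
orientation: [-180.0, -0.0, -83.5]
force: [0.1, -0.6, 0.3]
opening: 0.0527
gripper_force: 0.0
```

```bash
cat > c.py <<'E'
from h import *
np.set_printoptions(precision=3,suppress=True)
o=ctrl.get_obs(); print(o['clock'],o['tool_pos'],o['orientation'],o['opening'],o['force'])
w=snap('wrist'); save(w,'w1'); t=snap('top'); save(t,'t1')
for th,z in(('hook_tip',0),('hook_neck',.035),('sleeve_mouth',.03),('tray_hole',.046),('seat',.012)):
    for p in(w,t): print(th,[(round(d['conf'],2),px(d).round(1).tolist(),at(p,px(d),z)[:2].round(3).tolist()) for d in ctrl.boxes_of(p,th)[:3]])
E
python3 c.py
```

```text
3.2 [ 0.451 -0.159  0.271] [-179.957   -0.006  -83.465] 0.05265319418814313 [ 0.121 -0.561  0.298]
hook_tip [(0.69, [340.1, 224.5], [0.413, -0.101]), (0.36, [337.0, 130.9], [0.432, -0.212])]
hook_tip []
hook_neck [(0.89, [340.5, 222.9], [0.418, -0.115])]
hook_neck [(0.77, [475.6, 249.3], [0.396, -0.605])]
sleeve_mouth [(0.71, [333.2, 130.0], [0.438, -0.214])]
sleeve_mouth [(0.51, [370.3, 238.0], [0.441, -0.254]), (0.41, [320.7, 244.7], [0.422, -0.085])]
tray_hole []
tray_hole []
seat []
seat [(0.65, [416.7, 209.8], [0.537, -0.42]), (0.4, [232.5, 256.4], [0.389, 0.217])]
```

View pics/w1.png

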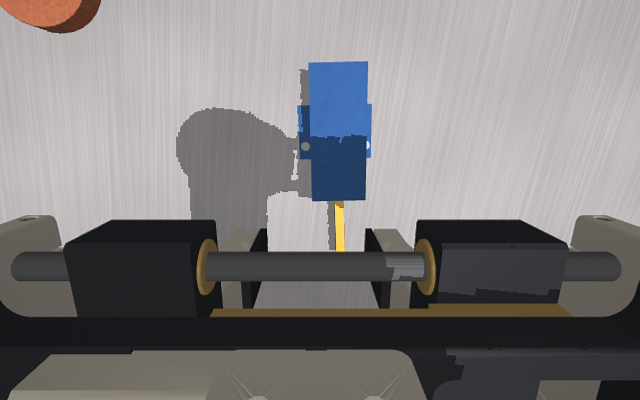

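The wrist view has the sleeve from (308,62) to (365,200) and the neck leaving it at (340,201), running to (341,250), where the gripper hides it.

```bash
cat > d.py <<'E'
from h import *
np.set_printoptions(precision=4,suppress=True)
w=snap('wrist'); s=snap('side'); t=snap('top')
def comp(p,lo,hi,box):
    hsv=cv2.cvtColor(p['color'],cv2.COLOR_RGB2HSV); m=cv2.inRange(hsv,lo,hi); k=np.zeros_like(m); x0,x1,y0,y1=box; k[y0:y1,x0:x1]=1
    return np.argwhere((m>0)&(k>0))[:,::-1]
y=comp(w,(15,120,60),(33,255,255),(320,360,190,250))
for r in range(202,250,8):
    q=y[y[:,1]==r]; 
    if len(q): print(r,q[:,0].min(),q[:,0].max(),at(w,[q[:,0].mean()+.5,r+.5],.038)[:2])
b=comp(w,(105,120,30),(125,255,255),(285,385,50,215))
box=cv2.boxPoints(cv2.minAreaRect(b[(b[:,1]>165)|(b[:,1]<100)].astype(np.float32)))
print('sleeve top',[at(w,q,.06)[:2] for q in box])
ys=comp(s,(15,120,60),(33,255,255),(350,375,195,245)); print('side',ys.min(0),ys.max(0))
yt=comp(t,(15,120,60),(33,255,255),(305,345,235,255)); print('top',len(yt), yt.min(0) if len(yt) else '', yt.max(0) if len(yt) else '')
for r in(206,212,218,224,230):
    q=ys[ys[:,1]==r]
    if len(q): print('side',r,q[:,0].mean(),at(s,[q[:,0].mean()+.5,r+.5],.035)[:2])
# far end: triangulate tip from side bottom & initial top
print('tip side bottom', at(s,ys[ys[:,1].argmax()]+.5,0)[:2])
E
python3 d.py
```

```text
210 334 342 [ 0.4214 -0.1318]
218 334 342 [ 0.4203 -0.1227]
226 334 342 [ 0.4191 -0.1135]
234 335 343 [ 0.4169 -0.1042]
242 335 343 [ 0.4157 -0.0947]
sleeve top [array([ 0.4693, -0.2729]), array([ 0.417 , -0.2784]), array([ 0.3983, -0.15  ]), array([ 0.4565, -0.1439])]
side [361 203] [365 234]
top 74 [316 242] [336 248]
side 206 364.0 [ 0.4235 -0.1532]
side 212 363.5 [ 0.4195 -0.125 ]
side 218 363.5 [ 0.4143 -0.0982]
side 224 363.5 [ 0.4093 -0.0723]
side 230 362.5 [ 0.4072 -0.0465]
tip side bottom [ 0.4096 -0.0679]
```

View pics/t1.png

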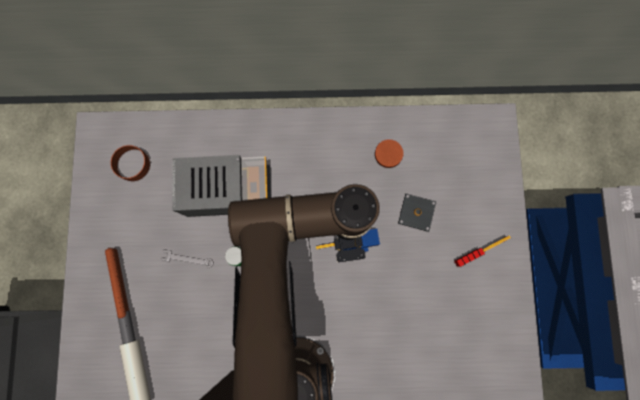

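```bash
cat > p.py <<'E'
import sys; from h import *
# args: x y z yaw [v] repeated by ';'
st=None
for a in ' '.join(sys.argv[1:]).split('/'):
    f=list(map(float,a.split())); st=plan(f[:3],f[3],f[4] if len(f)>4 else .04,st); print('-')
E
python3 p.py .4195 -.117 .16 -81 / .4195 -.117 .082 -81 .02
```

```text
0 [-0.0582, 0.0324, 0.1382] -0.0316
-
0 [0.0, -0.0, 0.0975] -0.0
-
```

send_rows --deltas '[[[-0.0116,0.0065,0.0277],-0.006],[[-0.0233,0.013,0.0553],-0.012],[[-0.035,0.0194,0.083],-0.018],[[-0.0466,0.026,0.1106],-0.025],[[-0.0582,0.0324,0.1382],-0.031]]'

```text
clock: 4.37
tool_pos: [0.4193, -0.1164, 0.1593]
orientation: [-180.0, 0.0, -81.0]
force: [-0.0, -0.2, 0.0]
opening: 0.0528
gripper_force: 0.0
```

send_rows --deltas '[[[0,0,0.0244],0],[[0,0,0.0487],0],[[0,0,0.0731],0],[[0,0,0.09],0],[[0,0,0.0975],0]]'

```text
clock: 4.78
tool_pos: [0.4188, -0.1168, 0.0804]
orientation: [179.8, 0.0, -81.0]
force: [-0.8, -0.6, 0.4]
opening: 0.0531
gripper_force: 0.0
```

send_rows --deltas '[[[0,0,0],0],[[0,0,0],0],[[0,0,0],0],[[0,0,0],0],[[0,0,0],0]]' --gripper 0.0

```text
clock: 5.2
tool_pos: [0.4201, -0.1166, 0.0828]
orientation: [-179.9, -0.0, -81.0]
force: [1.2, 0.4, 0.5]
opening: 0.0249
gripper_force: 0.0
```

send_rows --deltas '[[[0,0,0],0],[[0,0,0],0],[[0,0,0],0],[[0,0,0],0],[[0,0,0],0]]'

```text
clock: 5.62
tool_pos: [0.4198, -0.1166, 0.0823]
orientation: [-180.0, -0.0, -81.0]
force: [-2.5, 1.1, 6.6]
opening: 0.0096
gripper_force: 30.0
```

```bash
python3 p.py .4005 .008 .083 -81 .02
```

```text
0 [-0.0788, -0.0003, -0.0004] 0.0001
1 [-0.0788, -0.0003, -0.0004] 0.0001
-
```

send_rows --deltas '[[[-0.01,0,0],0],[[-0.025,0,0],0],[[-0.042,-0.001,0],0],[[-0.06,-0.002,0],0],[[-0.078,-0.003,0],0]]'

```text
clock: 6.03
tool_pos: [0.4124, -0.0542, 0.0823]
orientation: [-180.0, -0.0, -81.0]
force: [-0.3, -4.0, 4.8]
opening: 0.01
gripper_force: 30.0
```

send_rows --deltas '[[[-0.02,-0.001,0],0],[[-0.04,-0.002,0],0],[[-0.058,-0.003,0],0],[[-0.073,-0.004,0],0],[[-0.083,-0.005,0],0]]'

```text
clock: 6.45
tool_pos: [0.4057, 0.0123, 0.0823]
orientation: [-180.0, -0.0, -81.0]
force: [0.7, -5.2, 6.6]
opening: 0.0098
gripper_force: 30.0
```

```bash
cat > e.py <<'E'
from h import *
np.set_printoptions(precision=4,suppress=True)
o=ctrl.get_obs(); print(o['clock'],o['tool_pos'],o['orientation'],o['opening'],o['force'])
w=snap('wrist'); s=snap('side'); save(w,'w2'); save(s,'s2')
cv2.imwrite('pics/ws2.png',np.vstack([cv2.resize(w['color'],(480,300)),cv2.resize(s['color'][100:300,240:560],(480,300))])[:,:,::-1])
E
python3 e.py
```

```text
6.45 [0.4057 0.0123 0.0823] [-179.9966   -0.0282  -80.9544] 0.00981374409694921 [ 0.7283 -5.2364  6.6   ]
```

View pics/ws2.png

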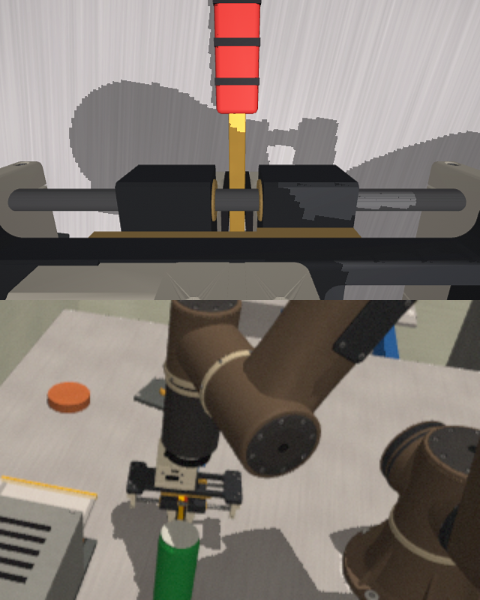

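The red handle spans (215–260, 0–113) of the upper half and sits straight behind the gripper, just clear of the sleeve. I'll release the neck, rise and re-measure.

send_rows --deltas '[[[0,0,0],0],[[0,0,0],0],[[0,0,0],0],[[0,0,0],0],[[0,0,0],0]]' --gripper 0.6

```text
clock: 6.97
tool_pos: [0.4056, 0.0113, 0.0819]
orientation: [180.0, -0.0, -81.0]
force: [0.3, 0.3, -0.5]
opening: 0.0378
gripper_force: 0.0
```

send_rows --deltas '[[[0,0,-0.02],0],[[0,0,-0.05],0],[[0,0,-0.09],0],[[0,0,-0.13],0],[[0,0,-0.15],0]]'

```text
clock: 7.38
tool_pos: [0.4068, 0.0117, 0.2054]
orientation: [-179.8, 0.0, -81.0]
force: [1.2, 0.4, -0.2]
opening: 0.0524
gripper_force: 0.0
```

```bash
cat > f.py <<'E'
from h import *
np.set_printoptions(precision=4,suppress=True)
w=snap('wrist'); save(w,'w3')
hsv=cv2.cvtColor(w['color'],cv2.COLOR_RGB2HSV)
m=cv2.inRange(hsv,(0,150,60),(8,255,255))|cv2.inRange(hsv,(172,150,60),(180,255,255)); m[:, :200]=0
m=cv2.morphologyEx(m,cv2.MORPH_CLOSE,np.ones((9,9)))
N,L,S,C=cv2.connectedComponentsWithStats(m); i=1+S[1:,4].argmax(); print(S[i])
ys,xs=np.where(L==i)
for r in range(S[i,1]+3,S[i,1]+S[i,3]-2,15):
    q=xs[ys==r]; print(r,q.min(),q.max(),at(w,[q.mean()+.5,r+.5],.042)[:2], 'w',np.ptp(q)/ (cam(w)[0][0,0])*1000*(tool()[0][2]+.094-.042))
b=cv2.boxPoints(cv2.minAreaRect(np.c_[xs,ys].astype(np.float32))); print([at(w,q,.042)[:2] for q in b])
print(tool()[0])
E
python3 f.py
```

```text
[ 302    5   32  132 3989]
8 302 333 [ 0.4275 -0.1308] w 25.761078292906394
23 302 333 [ 0.4259 -0.121 ] w 25.761078292906394
38 302 332 [ 0.4247 -0.1109] w 24.93007576732877
53 302 332 [ 0.4231 -0.1007] w 24.93007576732877
68 303 332 [ 0.421  -0.0902] w 24.099073241751142
83 303 332 [ 0.4193 -0.0795] w 24.099073241751142
98 303 332 [ 0.4176 -0.0686] w 24.099073241751142
113 303 331 [ 0.4162 -0.0573] w 23.26807071617352
128 303 331 [ 0.4144 -0.0458] w 23.26807071617352
[array([ 0.4394, -0.1313]), array([ 0.417 , -0.1347]), array([ 0.4011, -0.0419]), array([ 0.4258, -0.038 ])]
[0.4078 0.0121 0.2071]
```

```bash
python3 p.py .4195 -.080 .13 -81 / .4195 -.08 .0715 -81 .02
```

```text
0 [0.116, 0.0036, 0.0964] 0.0003
-
0 [0.0, -0.0, 0.0731] -0.0
-
```

send_rows --deltas '[[[0.023,0.001,0.005],0],[[0.047,0.002,0.02],0],[[0.07,0.003,0.045],0],[[0.096,0.0035,0.07],0],[[0.116,0.0036,0.091],0]]'

```text
clock: 7.85
tool_pos: [0.4169, -0.0818, 0.128]
orientation: [180.0, 0.0, -81.0]
force: [-1.0, -0.2, -0.3]
opening: 0.0525
gripper_force: 0.0
```

send_rows --deltas '[[[0,0,0.018],0],[[0,0,0.037],0],[[0,0,0.053],0],[[0,0,0.066],0],[[0,0,0.0731],0]]'

```text
clock: 8.27
tool_pos: [0.4166, -0.081, 0.0693]
orientation: [179.9, -0.0, -81.1]
force: [0.2, 0.6, 0.6]
opening: 0.0521
gripper_force: 0.0
```

send_rows --deltas '[[[0,0,0],0],[[0,0,0],0],[[0,0,0],0],[[0,0,0],0],[[0,0,0],0]]' --gripper 0.0

```text
clock: 8.68
tool_pos: [0.4181, -0.0803, 0.0714]
orientation: [-179.9, 0.0, -81.0]
force: [0.4, -0.7, 0.2]
opening: 0.025
gripper_force: 0.5
```

send_rows --deltas '[[[0,0,0],0],[[0,0,0],0],[[0,0,0],0],[[0,0,0],0],[[0,0,0],0]]'

```text
clock: 9.1
tool_pos: [0.4181, -0.0803, 0.0713]
orientation: [-179.9, 0.0, -81.0]
force: [-0.2, 1.0, 6.9]
opening: 0.0238
gripper_force: 30.0
```

```bash
cat > g.py <<'E'
from h import *
np.set_printoptions(precision=4,suppress=True)
o=ctrl.get_obs(); print(o['clock'],o['tool_pos'],o['orientation'],o['opening'],o['gripper_force'])
t=snap('top'); s=snap('side')
ims=[cv2.resize(t['color'][120:240,160:310],(600,480),interpolation=cv2.INTER_CUBIC)]
cv2.imwrite('pics/cab.png',ims[0][:,:,::-1])
print(px(ctrl.boxes_of(t,'tray_hole')[0]) if ctrl.boxes_of(t,'tray_hole') else None)
for p,n,bx in((t,'t',(240,290,145,225)),(s,'s',(225,320,205,245))):
    hsv=cv2.cvtColor(p['color'],cv2.COLOR_RGB2HSV); m=cv2.inRange(hsv,(8,120,90),(33,255,255)); x0,x1,y0,y1=bx
    q=np.argwhere(m[y0:y1,x0:x1])[:,::-1]+[x0,y0]; r=cv2.minAreaRect(q.astype(np.float32)); print(n,len(q),r,[at(p,a,.046)[:2] for a in cv2.boxPoints(r)])
E
python3 g.py
```

```text
9.1 [ 0.4181 -0.0803  0.0713] [-179.9136    0.0009  -80.9811] 0.023771172762035338 30.000826120376587
[193.472 261.12 ]
t 97 ((265.7336120605469, 182.00888061523438), (50.03887939453125, 1.932260274887085), 88.09085083007812) [array([0.7276, 0.1049]), array([0.7277, 0.0982]), array([0.5523, 0.0926]), array([0.5522, 0.0992])]
s 112 ((272.4687805175781, 223.6605682373047), (64.32307434082031, 1.772360920906067), 11.0035400390625) [array([0.7476, 0.0205]), array([0.7499, 0.0133]), array([0.5627, 0.0085]), array([0.5614, 0.0156])]
```

View pics/cab.png

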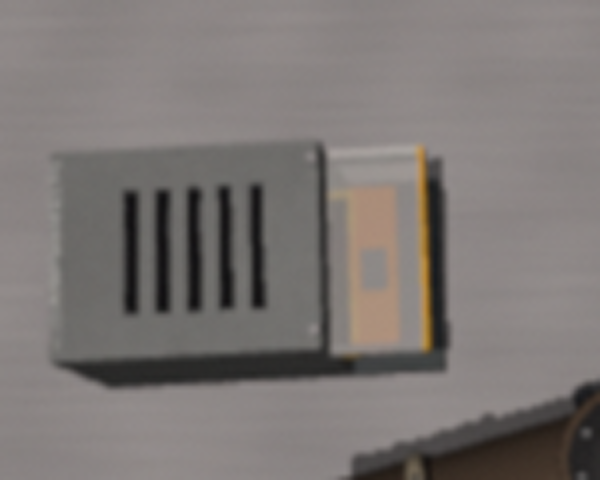

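The crop shows the faint orange lip under the clear canopy at crop (350–397, 187–345), with the hole centred at about (374,269). The bright strip at crop column 425 is the canopy's front edge.

```bash
cat > i.py <<'E'
from h import *
np.set_printoptions(precision=4,suppress=True)
t=snap('top'); s=snap('side')
c=t['color'][165:208,240:264].astype(int); d=c[:,:,0]-c[:,:,2]   # orange-ness
g=cv2.resize(d.astype(np.float32),None,fx=4,fy=4,interpolation=cv2.INTER_CUBIC)
m=(g>(g.max()*0.45)).astype(np.uint8); 
cn,h=cv2.findContours(m,cv2.RETR_CCOMP,cv2.CHAIN_APPROX_NONE)
for k,q in enumerate(cn):
    if len(q)>20:
        r=cv2.minAreaRect(q); uv=(np.array(r[0])+.5)/4+[240,165]; print('inner' if h[0][k][3]>=0 else 'outer',uv,np.array(r[1])/4,r[2],at(t,uv,.046)[:2],[at(t,(b+.5)/4+[240,165],.046)[:2] for b in cv2.boxPoints(r)])
print('visual',at(t,(253.5,187.25),.046))
X=tri([(t,(266.2,182.5)),(s,(273,224.2))]); print('strip',X)
a,b=at(t,(265.7+.5+25*np.cos(np.radians(88.09)),182.5+25*np.sin(np.radians(88.09))),.116),at(t,(266.2-25*np.cos(np.radians(88.09)),182.5-25*np.sin(np.radians(88.09))),.116); print(a,b,np.degrees(np.arctan2(*(b-a)[:2][::-1])))
E
python3 i.py
```

```text
outer [251.4781 186.4749] [39.8821 16.7667] 87.61405944824219 [0.6245 0.1476] [array([0.6941, 0.1797]), array([0.6953, 0.1219]), array([0.556 , 0.1159]), array([0.5548, 0.1729])]
inner [253.625 187.25 ] [ 6.5  10.25] 0.0 [0.6217 0.1402] [array([0.604 , 0.1512]), array([0.6398, 0.1514]), array([0.6394, 0.1291]), array([0.6036, 0.129 ])]
visual [0.6217 0.1406 0.046 ]
strip [0.6216 0.0882 0.1153]
[0.5396 0.0856 0.116 ] [0.7063 0.091  0.116 ] 1.8443184606654777
```

```bash
python3 p.py .4181 -.0803 .1295 -81 .02 / .6303 -.1008 .1295 -87.8
```

```text
0 [-0.0, 0.0, -0.0727] 0.0002
-
0 [0.0334, -0.129, -0.0] 0.0378
1 [0.0257, -0.1307, -0.0] 0.0378
-
```

send_rows --deltas '[[[0,0,-0.008],0],[[0,0,-0.024],0],[[0,0,-0.044],0],[[0,0,-0.062],0],[[0,0,-0.0727],0]]'

```text
clock: 9.82
tool_pos: [0.4175, -0.0806, 0.1304]
orientation: [-179.9, 0.0, -81.0]
force: [0.1, -0.4, -2.1]
opening: 0.0238
gripper_force: 30.0
```

send_rows --deltas '[[[0.003,-0.013,0],0.005],[[0.01,-0.039,0],0.01],[[0.018,-0.069,0],0.02],[[0.026,-0.099,0],0.03],[[0.0334,-0.129,0],0.038]]'

```text
clock: 10.23
tool_pos: [0.5248, -0.0911, 0.1281]
orientation: [180.0, 0.0, -84.5]
force: [-0.1, 1.2, -3.1]
opening: 0.0238
gripper_force: 30.0
```

send_rows --deltas '[[[0.006,-0.03,0],0.01],[[0.012,-0.06,0],0.02],[[0.018,-0.09,0],0.03],[[0.023,-0.117,0],0.038],[[0.0257,-0.1307,0],0.038]]'

```text
clock: 10.65
tool_pos: [0.6321, -0.1015, 0.1273]
orientation: [180.0, -0.0, -87.9]
force: [0.3, 0.1, -1.1]
opening: 0.024
gripper_force: 30.0
```

```bash
cat > j.py <<'E'
from h import *
np.set_printoptions(precision=4,suppress=True)
o=ctrl.get_obs(); print(o['clock'],o['tool_pos'],o['orientation'],o['opening'],o['gripper_force'],o['force'])
P,r=tool(); t=snap('top'); s=snap('side')
tip=P+r.apply([-.141,0,.0])*1; tip[2]=P[2]-.0713
for p,n in((t,'t'),(s,'s')):
    e=proj(p,tip+[0,0,.04]); f=proj(p,tip); print(n,'pred neck top end',e,'tip',f)
    x,y=int(e[0]),int(e[1]); c=p['color'][y-50:y+50,x-60:x+60]; cv2.imwrite(f'pics/j_{n}.png',cv2.resize(c,(600,500),interpolation=cv2.INTER_CUBIC)[:,:,::-1]); print('crop origin',x-60,y-50)
    hsv=cv2.cvtColor(p['color'],cv2.COLOR_RGB2HSV); m=cv2.inRange(hsv,(15,110,50),(33,255,255)); k=np.zeros_like(m);k[y-30:y+40,x-40:x+60]=1
    N,L,S,C=cv2.connectedComponentsWithStats(m*k)
    for i in range(1,N):
        if S[i,4]>15: print(S[i],C[i])
a=cv2.imread('pics/j_t.png');b=cv2.imread('pics/j_s.png');cv2.imwrite('pics/j.png',cv2.resize(np.vstack([a,b]),(360,600)))
E
python3 j.py
```

```text
10.65 [ 0.6321 -0.1015  0.1273] [179.961   -0.0231 -87.9065] 0.02397548678871093 30.000017881393433 [ 0.2525  0.0837 -1.1134]
t pred neck top end [281.7245 182.0388] tip [282.7899 184.5182]
crop origin 221 132
[282 179  31   6 123] [296.7724 181.0732]
s pred neck top end [277.7744 217.5366] tip [278.3037 228.6817]
crop origin 217 167
[242 196  63  35 247] [278.4696 215.8421]
```

View pics/j.png

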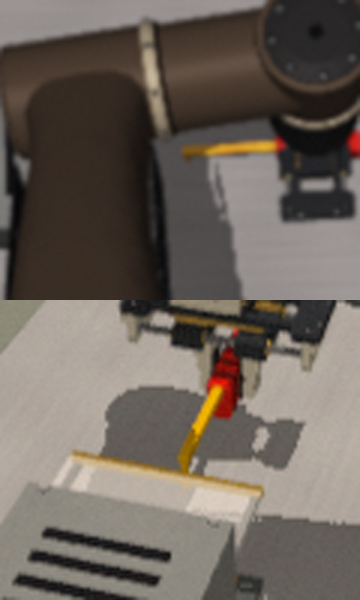

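In the top crop the neck end sits at (182,152), matching the prediction. In the side crop the prong bottom is at (183,468), a few pixels above the prediction, so I'll triangulate for tilt.

```bash
cat > k.py <<'E'
from h import *
np.set_printoptions(precision=4,suppress=True)
P,r=tool(); t=snap('top'); s=snap('side')
hsv=cv2.cvtColor(s['color'],cv2.COLOR_RGB2HSV); m=cv2.inRange(hsv,(15,110,50),(33,255,255))[190:235,265:305]
for i,row in enumerate(m): print(190+i,''.join('#' if v else '.' for v in row))
hsv=cv2.cvtColor(t['color'],cv2.COLOR_RGB2HSV); m=cv2.inRange(hsv,(15,110,50),(33,255,255))[174:190,276:320]
for i,row in enumerate(m): print(174+i,''.join('#' if v else '.' for v in row))
for d,h in((.141,.04),(.141,.03),(.141,0),(.091,.04),(.041,.04)):
    X=P+r.apply([-d,0,0]); X[2]=P[2]-.0713+h; print(d,h,X,'t',proj(t,X),'s',proj(s,X))
E
python3 k.py
```

```text
190 ........................................
191 ........................................
192 ........................................
193 ........................................
194 ........................................
195 ........................................
196 ........................###.............
197 .......................####.............
198 .......................####.............
199 ......................#####.............
200 .....................######.............
201 .....................#####..............
202 ....................######..............
203 ....................#####...............
204 ...................######...............
205 ...................#####................
206 ..................######................
207 ..................#####.................
208 .................######.................
209 .................#####..................
210 .................#####..................
211 ................#####...................
212 ...............######...................
213 ...............#####....................
214 ..............##
[... 1401 characters left out ...]
.............
184 ......###...................................
185 .......#....................................
186 ............................................
187 ............................................
188 ............................................
189 ............................................
0.141 0.04 [0.6261 0.0395 0.0958] t [281.7052 182.3205] s [278.0816 217.6981]
0.141 0.03 [0.6261 0.0395 0.0858] t [281.9771 182.9511] s [278.2145 220.5301]
0.141 0 [0.6261 0.0395 0.0558] t [282.771  184.7922] s [278.6043 228.8407]
0.091 0.04 [ 0.6279 -0.0105  0.0958] t [296.7831 181.4606] s [283.7922 206.2959]
0.041 0.04 [ 0.6298 -0.0605  0.0958] t [311.8593 180.6009] s [289.1276 195.6427]
```

```bash
python3 p.py .6277 -.0005 .1293 -87.9 .01 / .6277 -.0005 .1003 -87.9 .01 
```

```text
0 [-0.042, -0.001, -0.0008] 0.0001
1 [-0.042, -0.001, -0.0008] 0.0001
2 [-0.042, -0.001, -0.0008] 0.0001
-
0 [0.0, -0.0, 0.0362] -0.0
-
```

send_rows --deltas '[[[-0.006,0,-0.001],0],[[-0.018,0,-0.002],0],[[-0.032,0,-0.0025],0],[[-0.048,-0.001,-0.0025],0],[[-0.063,-0.0015,-0.0025],0]]'

```text
clock: 11.27
tool_pos: [0.6288, -0.049, 0.1314]
orientation: [-180.0, 0.0, -87.8]
force: [-0.5, 0.4, -2.0]
opening: 0.0241
gripper_force: 30.0
```

send_rows --deltas '[[[-0.016,0,0],0],[[-0.032,0,0],0],[[-0.047,-0.001,0],0],[[-0.058,-0.001,0],0],[[-0.063,-0.0015,0],0]]'

```text
clock: 11.68
tool_pos: [0.6283, 0.0014, 0.1309]
orientation: [-180.0, 0.0, -87.8]
force: [0.4, -0.7, -1.3]
opening: 0.0237
gripper_force: 30.0
```

send_rows --deltas '[[[0,0,0.001],0],[[0,0,0.009],0],[[0,0,0.018],0],[[0,0,0.028],0],[[0,0,0.0362],0]]'

```text
clock: 12.1
tool_pos: [0.6277, -0.001, 0.1005]
orientation: [179.9, -0.0, -87.9]
force: [0.8, -0.8, -1.8]
opening: 0.0235
gripper_force: 30.0
```

send_rows --deltas '[[[0,0,0],0],[[0,0,0],0],[[0,0,0],0],[[0,0,0],0],[[0,0,0],0]]'

```text
clock: 12.52
tool_pos: [0.6285, -0.0002, 0.1023]
orientation: [-180.0, 0.0, -87.8]
force: [-0.4, -0.7, -1.4]
opening: 0.024
gripper_force: 30.0
```

send_rows --deltas '[[[0.004,0,0],0],[[0.012,0,0],0],[[0.026,0,0],0],[[0.044,0,0],0],[[0.064,0,0],0]]'

```text
clock: 12.93
tool_pos: [0.6304, -0.0508, 0.1021]
orientation: [-180.0, 0.1, -87.8]
force: [-0.6, 5.9, -1.8]
opening: 0.0241
gripper_force: 30.0
```

send_rows --deltas '[[[0.022,0,0],0],[[0.044,0,0],0],[[0.066,0,0],0],[[0.088,0,0],0],[[0.11,0,0],0]]'

```text
clock: 13.35
tool_pos: [0.6332, -0.1395, 0.1019]
orientation: [-180.0, 0.1, -87.8]
force: [-0.6, 6.0, -1.5]
opening: 0.0238
gripper_force: 30.0
```

send_rows --deltas '[[[0.02,0,0],0],[[0.04,0,0],0],[[0.055,0,0],0],[[0.066,0,0],0],[[0.076,0,0],0]]'

```text
clock: 13.77
tool_pos: [0.6354, -0.2006, 0.1017]
orientation: [180.0, 0.0, -87.9]
force: [-1.0, 5.3, -1.3]
opening: 0.0238
gripper_force: 30.0
```

send_rows --deltas '[[[0.004,0,0],0],[[0.008,0,0],0],[[0.011,0,0],0],[[0.014,0,0],0],[[0.0165,0,0],0]]'

```text
clock: 14.18
tool_pos: [0.6358, -0.2095, 0.1007]
orientation: [180.0, 0.3, -87.9]
force: [-0.2, 30.4, -2.6]
opening: 0.0238
gripper_force: 30.0
```

```bash
cat > l.py <<'E'
from h import *
np.set_printoptions(precision=4,suppress=True)
o=ctrl.get_obs(); print(o['clock'],o['tool_pos'],o['opening'],o['force'])
t=snap('top'); s=snap('side')
a=cv2.resize(t['color'][130:230,220:380],(640,400),interpolation=cv2.INTER_CUBIC)
b=cv2.resize(s['color'][130:280,220:420],(266,200),interpolation=cv2.INTER_CUBIC); c=np.zeros((200,640,3),np.uint8); c[:,:266]=b
c[:,280:600]=cv2.resize(s['color'],(320,200))
cv2.imwrite('pics/l.png',np.vstack([a,c])[:,:,::-1])
E
python3 l.py
```

```text
14.1833 [ 0.6358 -0.2095  0.1007] 0.023796619009303754 [-0.1617 30.4395 -2.6167]
```

View pics/l.png

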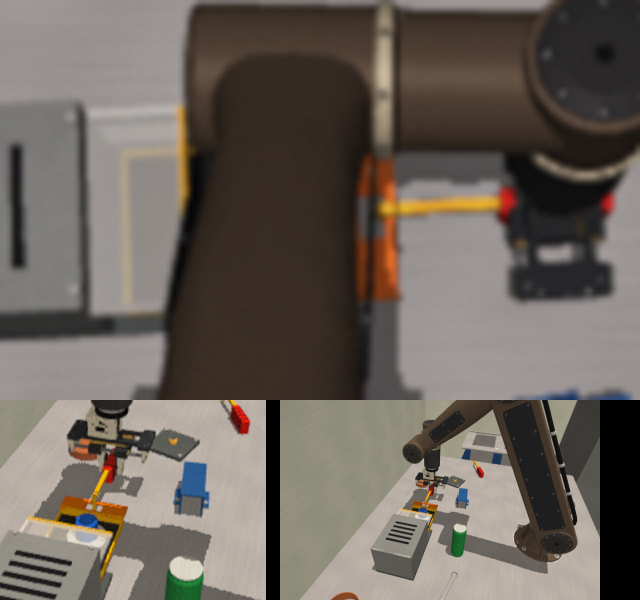

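The tray is out: its lip's front edge is at crop (398,250), and the side view shows the blue boss in the tray. The force had risen to 30 N, so it is on its stop. I'll unload, lift, retreat and lay the hook down.

send_rows --deltas '[[[-0.004,0,0],0],[[-0.008,0,0],0],[[-0.011,0,0],0],[[-0.011,0,0],0],[[-0.011,0,0],0]]'

```text
clock: 14.7
tool_pos: [0.636, -0.2048, 0.1021]
orientation: [-180.0, -0.0, -87.8]
force: [0.0, -1.2, -2.1]
opening: 0.0236
gripper_force: 30.0
```

send_rows --deltas '[[[0,0,-0.006],0],[[0,0,-0.016],0],[[0,0,-0.028],0],[[0,0,-0.038],0],[[0,0,-0.044],0]]'

```text
clock: 15.12
tool_pos: [0.6367, -0.2048, 0.1393]
orientation: [-179.9, -0.0, -87.8]
force: [1.2, -0.6, -2.1]
opening: 0.0238
gripper_force: 30.0
```

```bash
cat > m.py <<'E'
from h import *
np.set_printoptions(precision=4,suppress=True)
t=snap('top'); save(t,'t5')
print(tool()[0],'lip front expected',proj(t,[.632,-.090,.046]),'at',at(t,(319.5,195),.046))
c=t['color'][185:204,300:335].astype(int); d=c[:,:,0]-c[:,:,2]; print(d[[2,8,14]])
E
python3 m.py
```

```text
[ 0.6369 -0.2048  0.1399] lip front expected [320.786  182.9049] at [ 0.59   -0.0848  0.046 ]
[[ 18  15  14  13  10  13  39  76  84  45   5   1   2   2   5  13  46 121
  139  63  13   6   7   7   7   7   7   7   7   7   7   7   7   7   7]
 [ 18  16  16  15  11  10  28  64  72  29  27  73 103 107 115 144 159 127
  108  69  18   6   7   7   7   7   6   6   7   7   7   7   8   8   8]
 [ 18  18  16  14  11   9  19  56  72  34  42  85 105 107 115 144 162 138
  132 103  29   5   7   7   7   7   7   6   8   8   8   8   8   8   7]]
```

send_rows --deltas '[[[0.01,0,0],0],[[0.025,0,0],0],[[0.042,0,0],0],[[0.058,0,0],0],[[0.068,0,0],0]]'

```text
clock: 15.58
tool_pos: [0.6376, -0.2612, 0.1365]
orientation: [179.9, -0.0, -87.9]
force: [0.6, -0.4, -1.5]
opening: 0.0237
gripper_force: 30.0
```

```bash
cat > n.py <<'E'
from h import *
np.set_printoptions(precision=4,suppress=True)
t=snap('top'); s=snap('side'); save(t,'t6'); save(s,'s6')
def edges(p,y0,box,thr=.45):
    x0,x1,a,b=box; c=p['color'][a:b,x0:x1].astype(int); d=(c[:,:,0]-c[:,:,2]).astype(np.float32)
    return d
d=edges(t,0,(300,335,176,206)); 
for i in range(0,30,3): print(176+i,d[i].astype(int))
sc=s['color'][190:270,230:330].astype(int); 
hsv=cv2.cvtColor(s['color'],cv2.COLOR_RGB2HSV); m=cv2.inRange(hsv,(5,150,120),(20,255,255))
cv2.imwrite('pics/n.png',cv2.resize(s['color'][170:270,220:380],(800,500),interpolation=cv2.INTER_CUBIC)[:,:,::-1])
for d in (.200,.205,.210):
    h=np.array([.6217,.1402,.046])+d*np.array([.037,-.9993,0]); u=np.array([-.037,.9993,0]); v=np.array([.9993,.037,0])
    print(d,[(proj(t,h+a*u+b*v).round(1).tolist(),proj(s,h+a*u+b*v).round(1).tolist()) for a,b in((-.02,.072),(-.02,-.072),(-.011,0),(.011,0))])
E
python3 n.py
```

```text
176 [20 21 20 20 22 22 21 22 22 19 21 21 22 21 22 21 22 21 20 20 19 18 17 16
 15 12  9  5  4  7  7  4 14 23 25]
179 [ 21  22  21  22  21  22  22  21  20  20  20  20  21  22  21  21  21  21
  19  19  19  18  17  16  13  13   8   5  10  35  62  69 129 172 179]
182 [22 21 22 21 21 21 21 21 22 21 21 19 20 20 21 21 22 20 19 19 19 18 18 17
 13 11  7  5  5  7  8  8  7  5  5]
185 [22 22 21 22 21 21 21 22 22 22 22 21 20 21 20 21 20 21 21 20 19 19 18 16
 14 13  9  5  5  5  2  3  6  7  8]
188 [21 21 21 21 21 22 21 21 22 21 21 21 21 21 21 21 21 20 21 20 20 18 17 16
 14 12  7  5  5  5  3  5  7  7  7]
191 [21 21 23 20 21 21 22 21 22 22 21 21 22 21 21 22 20 21 19 20 19 18 17 16
 14 11  7  6  4  3  2  5  7  6  7]
194 [22 23 22 22 22 21 23 22 21 22 22 21 22 21 21 20 21 21 20 20 20 19 18 16
 13 10  7  5  3  2  5  7  8  7  7]
197 [23 22 23 23 23 22 23 23 23 22 22 22 22 22 22 20 21 20 20 19 19 18 17 15
 14 11  7  4  2  2  5  7  8  8  7]
200 [21 21 21 22 21 22 21 22 22 22 21 21 22 21 22 22 21 21 20 20 19 19 18 17
 15 11  7  5  3  2  5  7  8  7  8]
203 [22 21 22 21 22 21 21 22 22 22 21 22 22 22 21 21 21 21 21 20 19 18 18 16
 15 11  7  4  2  3  6  8  8  8  8]
0.2 [([316.6, 163.2], [268.5, 201.1]), ([319.0, 204.3], [315.1, 209.3]), ([315.2, 183.7], [290.7, 207.0]), ([308.7, 184.1], [288.5, 211.6])]
0.205 [([318.0, 163.1], [269.1, 200.1]), ([320.4, 204.2], [315.5, 208.3]), ([316.6, 183.7], [291.2, 206.0]), ([310.2, 184.0], [289.0, 210.6])]
0.21 [([319.5, 163.0], [269.6, 199.1]), ([321.9, 204.1], [316.0, 207.3]), ([318.1, 183.6], [291.7, 205.0]), ([311.7, 183.9], [289.5, 209.5])]
```

View pics/n.png

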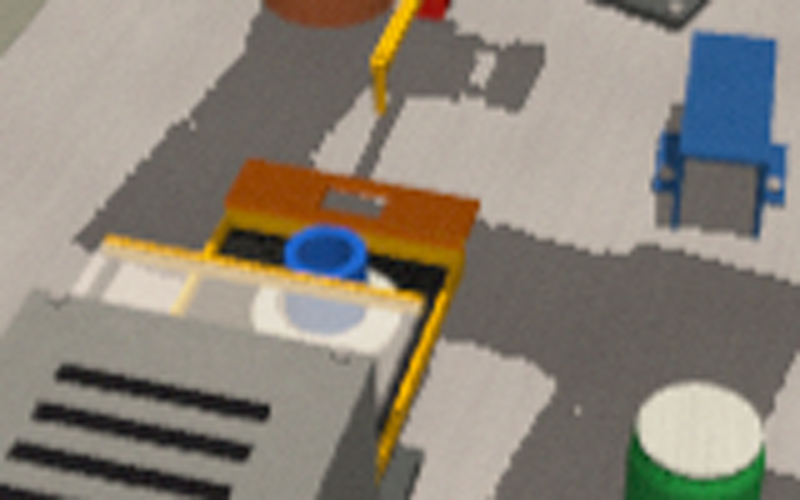

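The side crop shows the lip with its hole at (355,202) and the tray well out, with the hub's blue boss at (325,255) close to the canopy edge. The hook hangs clear in front of the lip. The force step from 5 N to 30 N at about 209 mm of travel is the stop. I'll lay the hook down here.

send_rows --deltas '[[[0,0,0.012],0],[[0,0,0.03],0],[[0,0,0.05],0],[[0,0,0.065],0],[[0,0,0.072],0]]'

```text
clock: 16.1
tool_pos: [0.6368, -0.2582, 0.0768]
orientation: [179.8, 0.1, -87.8]
force: [-0.1, 0.5, -2.2]
opening: 0.024
gripper_force: 30.0
```

send_rows --deltas '[[[0,0,0.002],0],[[0,0,0.004],0],[[0,0,0.006],0],[[0,0,0.008],0],[[0,0,0.009],0]]'

```text
clock: 16.52
tool_pos: [0.6383, -0.2589, 0.0728]
orientation: [-179.9, -0.0, -87.8]
force: [-1.0, 0.3, -1.5]
opening: 0.0236
gripper_force: 30.0
```

send_rows --deltas '[[[0,0,0.0005],0],[[0,0,0.001],0],[[0,0,0.0015],0],[[0,0,0.002],0],[[0,0,0.002],0]]'

```text
clock: 16.93
tool_pos: [0.6381, -0.2589, 0.0714]
orientation: [-180.0, -0.0, -87.8]
force: [-1.0, 2.3, 4.1]
opening: 0.0238
gripper_force: 30.0
```

send_rows --deltas '[[[0,0,0],0],[[0,0,0],0],[[0,0,0],0],[[0,0,0],0],[[0,0,0],0]]' --gripper 0.55

```text
clock: 17.35
tool_pos: [0.638, -0.2589, 0.0707]
orientation: [-180.0, -0.0, -87.8]
force: [0.2, 0.2, -0.2]
opening: 0.0473
gripper_force: 0.0
```

send_rows --deltas '[[[0,0,-0.01],0],[[0,0,-0.04],0],[[0,0,-0.08],0],[[0,0,-0.13],0],[[0,0,-0.17],0]]'

```text
clock: 17.77
tool_pos: [0.6382, -0.2591, 0.2099]
orientation: [-179.9, -0.0, -87.8]
force: [1.7, -0.5, 0.4]
opening: 0.0484
gripper_force: 0.0
```

```bash
cat > q.py <<'E'
from h import *
np.set_printoptions(precision=4,suppress=True)
t=snap('top'); s=snap('side'); save(t,'t7'); save(s,'s7')
for p,n in((s,'s'),(t,'t')):
    hsv=cv2.cvtColor(p['color'],cv2.COLOR_RGB2HSV); m=cv2.inRange(hsv,(105,150,60),(125,255,255))
    N,L,S,C=cv2.connectedComponentsWithStats(m)
    for i in range(1,N):
        if S[i,4]>30 and 200<C[i][0]<400: print(n,S[i],C[i],at(p,C[i],.076)[:2])
    print([(round(d['conf'],2),px(d),at(p,px(d),.051)[:2]) for d in ctrl.boxes_of(p,'hub_mid')[:2]])
plan([.63,-.09,.23],-87.9)
E
python3 q.py
```

```text
s [364  99  17  20 215] [373.3349 109.2465] [ 0.5025 -0.7324]
s [351 177  26  33 461] [365.0043 191.0434] [ 0.43   -0.1752]
s [277 216  17  10 129] [285.062  220.2248] [0.6131 0.0223]
[(0.56, array([283.584, 223.08 ]), array([0.6232, 0.008 ]))]
t [340 229  39  24 656] [358.9405 239.5518] [ 0.4331 -0.2112]
[]
0 [-0.2114, 0.0026, -0.0263] 0.0006
```

```bash
python3 p.py .62 .06 .27 -88 .04
```

```text
0 [-0.1996, 0.004, -0.0381] 0.0008
1 [-0.1996, 0.0043, -0.0381] 0.0008
-
```

send_rows --deltas '[[[-0.03,0.001,-0.03],0],[[-0.07,0.002,-0.06],0],[[-0.12,0.003,-0.073],0],[[-0.16,0.0035,-0.076],0],[[-0.2,0.004,-0.076],0]]' --gripper 1.0

```text
clock: 18.38
tool_pos: [0.6284, -0.0976, 0.2679]
orientation: [-180.0, 0.0, -87.9]
force: [0.4, 0.0, -0.7]
opening: 0.0762
gripper_force: 0.0
```

send_rows --deltas '[[[-0.04,0.001,0],0],[[-0.08,0.002,0],0],[[-0.12,0.003,0],0],[[-0.16,0.0035,0],0],[[-0.2,0.004,0],0]]'

```text
clock: 18.8
tool_pos: [0.6186, 0.062, 0.2664]
orientation: [179.9, -0.0, -87.8]
force: [0.3, -0.2, -0.6]
opening: 0.0873
gripper_force: 0.0
```

send_rows --deltas '[[[0,0,0],0],[[0,0,0],0],[[0,0,0],0],[[0,0,0],0],[[0,0,0],0]]'

```text
clock: 19.22
tool_pos: [0.6194, 0.0596, 0.2672]
orientation: [180.0, -0.0, -87.9]
force: [0.4, -0.6, -0.5]
opening: 0.0876
gripper_force: 0.0
```

```bash
cat > r.py <<'E'
from h import *
np.set_printoptions(precision=4,suppress=True)
o=ctrl.get_obs(); print(o['clock'],o['tool_pos'],o['orientation'])
w=snap('wrist'); save(w,'w8'); s=snap('side')
for p in(w,s):
    hsv=cv2.cvtColor(p['color'],cv2.COLOR_RGB2HSV); m=cv2.inRange(hsv,(105,130,30),(125,255,255))
    N,L,S,C=cv2.connectedComponentsWithStats(m)
    for i in range(1,N):
        if S[i,4]>60:
            ys,xs=np.where(L==i); h=cv2.convexHull(np.c_[xs,ys]); e=cv2.fitEllipse(h) if len(h)>5 else None; print(S[i],C[i],e,at(p,C[i],.076)[:2])
E
python3 r.py
```

```text
19.2167 [0.6194 0.0596 0.2672] [179.9586  -0.0143 -87.9214]
[ 296  125   50   50 1316] [320.7477 150.3913] ((320.5310363769531, 149.3214111328125), (49.15918731689453, 49.7306022644043), 154.36083984375) [0.6154 0.0216]
[364  99  17  21 227] [373.3524 109.2863] ((372.9550476074219, 109.84519958496094), (15.849559783935547, 23.49906349182129), 21.369220733642578) [ 0.5024 -0.7321]
[424 107  18  22 288] [433.1215 117.4583] ((433.08502197265625, 117.95276641845703), (19.362733840942383, 24.340579986572266), 3.1188201904296875) [ 0.2642 -0.7363]
[489 116  17  23 257] [497.6265 127.8444] ((497.5092468261719, 128.08200073242188), (19.092866897583008, 23.882081985473633), 169.732666015625) [ 0.0222 -0.7271]
[351 177  26  34 487] [365.2813 191.3922] ((364.10504150390625, 197.44151306152344), (25.992572784423828, 46.1201286315918), 7.540566921234131) [ 0.4289 -0.1737]
[276 216  18  10 137] [285.0365 220.3285] ((284.90411376953125, 220.39736938476562), (9.85440731048584, 18.10089683532715), 95.8531265258789) [0.613  0.0227]
```

View pics/w8.png

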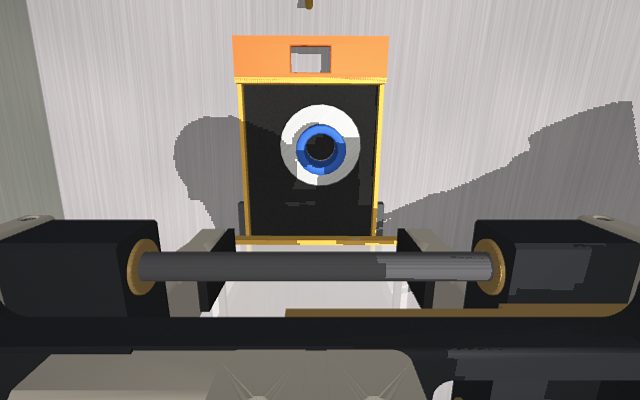

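The wrist view shows the hub's blue boss centred at (320,149), with its white flange round it, and the lip's hole at (311,59). The view is unobstructed.

```bash
cat > u.py <<'E'
from h import *
w=snap('wrist'); K,M,t=cam(w)
print('hub',at(w,(320.8,149.6),.076),'hole',at(w,(311,59.5),.046),'tri w,s not needed')
print('lip corners',at(w,(233,36.5),.046),at(w,(388.5,36.5),.046))
X=at(w,(320.8,149.6),.076)
plan([X[0],X[1],.2],-88); plan([X[0],X[1],.108],-88,.02,([X[0],X[1],.2],-88))
E
python3 u.py
```

```text
hub [0.61559913 0.02104781 0.076     ] hole [ 0.62740895 -0.05917646  0.046     ] tri w,s not needed
lip corners [ 0.69963315 -0.07625275  0.046     ] [ 0.55685817 -0.08121738  0.046     ]
0 [0.0481, 0.0067, 0.0843] 0.0009
0 [-0.0, -0.0, 0.115] 0.0
```

send_rows --deltas '[[[0.01,0.001,0.017],0],[[0.02,0.003,0.034],0],[[0.03,0.004,0.051],0],[[0.04,0.006,0.068],0],[[0.0481,0.0067,0.0843],0]]'

```text
clock: 19.78
tool_pos: [0.6154, 0.021, 0.1995]
orientation: [180.0, 0.0, -87.9]
force: [-0.3, 0.4, 0.2]
opening: 0.0878
gripper_force: 0.0
```

send_rows --deltas '[[[0,0,0.024],0],[[0,0,0.05],0],[[0,0,0.076],0],[[0,0,0.1],0],[[0,0,0.115],0]]'

```text
clock: 20.2
tool_pos: [0.6148, 0.0212, 0.1061]
orientation: [179.9, -0.0, -87.9]
force: [-0.1, 0.0, -0.1]
opening: 0.0878
gripper_force: 0.0
```

send_rows --deltas '[[[0,0,0],0],[[0,0,0],0],[[0,0,0],0],[[0,0,0],0],[[0,0,0],0]]' --gripper 0.0

```text
clock: 20.62
tool_pos: [0.6162, 0.0222, 0.1094]
orientation: [-179.9, 0.0, -87.8]
force: [0.7, -0.2, 0.5]
opening: 0.0599
gripper_force: 0.0
```

send_rows --deltas '[[[0,0,0],0],[[0,0,0],0],[[0,0,0],0],[[0,0,0],0],[[0,0,0],0]]'

```text
clock: 21.03
tool_pos: [0.6159, 0.0221, 0.1087]
orientation: [-179.9, 0.0, -87.8]
force: [-2.3, 0.3, 5.9]
opening: 0.0457
gripper_force: 30.0
```

send_rows --deltas '[[[0,0,-0.006],0],[[0,0,-0.02],0],[[0,0,-0.042],0],[[0,0,-0.068],0],[[0,0,-0.095],0]]'

```text
clock: 21.45
tool_pos: [0.6149, 0.0218, 0.1846]
orientation: [179.9, -0.0, -87.9]
force: [2.0, 0.1, -3.5]
opening: 0.0457
gripper_force: 30.0
```

send_rows --deltas '[[[0.006,0,-0.02],0],[[0.024,0.003,-0.034],0],[[0.05,0.007,-0.038],0],[[0.085,0.012,-0.04],0],[[0.12,0.018,-0.04],0]]'

```text
clock: 21.87
tool_pos: [0.6044, -0.0755, 0.2168]
orientation: [-180.0, 0.0, -87.8]
force: [0.7, -0.0, -3.9]
opening: 0.0461
gripper_force: 30.0
```

```bash
python3 p.py .525 -.365 .217 -88 .035
```

```text
0 [0.1789, 0.0566, -0.0001] 0.0012
1 [0.179, 0.0562, -0.0001] 0.0012
-
```

send_rows --deltas '[[[0.036,0.011,0],0],[[0.072,0.022,0],0],[[0.108,0.034,0],0],[[0.144,0.045,0],0],[[0.179,0.0566,0],0]]'

```text
clock: 22.28
tool_pos: [0.5636, -0.2211, 0.216]
orientation: [179.9, 0.0, -87.9]
force: [0.8, 0.1, -3.8]
opening: 0.046
gripper_force: 30.0
```

send_rows --deltas '[[[0.036,0.011,0],0],[[0.078,0.024,0],0],[[0.12,0.037,0],0],[[0.157,0.049,0],0],[[0.179,0.0562,0],0]]'

```text
clock: 22.7
tool_pos: [0.5233, -0.367, 0.2159]
orientation: [179.9, 0.0, -88.0]
force: [0.5, 0.3, -2.6]
opening: 0.0456
gripper_force: 30.0
```

send_rows --deltas '[[[0,0,0],0],[[0,0,0],0],[[0,0,0],0],[[0,0,0],0],[[0,0,0],0]]'

```text
clock: 23.12
tool_pos: [0.5257, -0.3633, 0.2162]
orientation: [180.0, 0.0, -87.8]
force: [-0.1, -0.3, -2.6]
opening: 0.046
gripper_force: 30.0
```

```bash
cat > v.py <<'E'
from h import *
np.set_printoptions(precision=4,suppress=True)
o=ctrl.get_obs(); print(o['clock'],o['tool_pos'],o['orientation'],o['opening'])
w=snap('wrist'); save(w,'w9'); t=snap('top')
for p in (w,t):
    hsv=cv2.cvtColor(p['color'],cv2.COLOR_RGB2HSV); m=cv2.inRange(hsv,(10,90,60),(30,255,255))
    N,L,S,C=cv2.connectedComponentsWithStats(m)
    for i in range(1,N):
        if S[i,4]>10 and S[i,3]<80: print(S[i],C[i],at(p,C[i]+.5,.026)[:2])
c=w['color'].copy(); cv2.imwrite('pics/w9.png',c[:,:,::-1])
E
python3 v.py
```

```text
23.1167 [ 0.5257 -0.3633  0.2162] [179.9965   0.0088 -87.7824] 0.04597253865136242
[301 116  28  29 330] [314.4091 129.4697] [ 0.5278 -0.4191]
[210 239  19  56 585] [216.9453 266.7521] [ 0.62   -0.2816]
[403 239  20  56 603] [414.3765 266.8027] [ 0.4233 -0.289 ]
[ 195  303  364   14 3626] [394.3894 311.1484] [ 0.4381 -0.2379]
[334 136  53  24 429] [361.0117 146.2751] [ 0.763  -0.2359]
[393 152  37  18 280] [410.7607 160.5893] [ 0.7074 -0.4078]
[264 157  56  52 834] [296.9209 184.5971] [ 0.6302 -0.0088]
[331 157   8  10  40] [333.7   161.125] [ 0.7113 -0.1385]
[387 173  39  18 259] [407.4363 181.8185] [ 0.632  -0.3922]
[329 181   5   5  22] [330.8636 182.7273] [ 0.6343 -0.1267]
[483 236  28  16 124] [495.9758 243.1694] [ 0.4137 -0.6803]
[304 299  34  27 492] [320.9146 312.4675] [ 0.1965 -0.0831]
[199 300  64  34 701] [232.3723 314.8902] [0.1943 0.2103]
[ 192  317   67   53 1033] [220.6709 349.9768] [0.0832 0.2474]
[265 318  90  45 986] [310.8296 338.9787] [ 0.1125 -0.0483]
[ 255  353   95   43 1400] [300.6029 374.555 ] [ 0.0019 -0.0133]
```

View pics/w9.png

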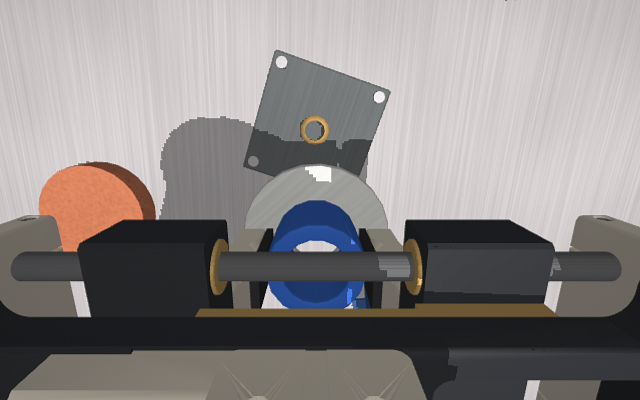

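The wrist view has the spigot's brass ring at (314.9,130) in the middle of the dark plate. The held hub's flange arc tops out at (318,164), which also lets me check the wrist camera's bias.

```bash
cat > x.py <<'E'
from h import *
from scipy.optimize import least_squares
np.set_printoptions(precision=4,suppress=True)
w=snap('wrist'); P,r=tool()
g=cv2.cvtColor(w['color'],cv2.COLOR_RGB2GRAY).astype(int)
hsv=cv2.cvtColor(w['color'],cv2.COLOR_RGB2HSV)
# flange arc: first strong brightness/edge change scanning down each column
pts=[]
for c in list(range(262,300,4))+list(range(336,376,4)):
    col=g[150:225,c]; d=np.abs(np.diff(col)); k=d.argmax(); pts.append((c,150+k+1))
pts=np.array(pts,float); print(pts.astype(int).tolist())
e=cv2.Canny(w['color'],60,150)
zt=P[2]-.0827+.008
def res(q):
    out=[]
    for c,v in pts:
        X=at(w,(c,v),zt); out.append(np.hypot(X[0]-q[0],X[1]-q[1])-.042)
    return out
s=least_squares(res,P[:2],loss='soft_l1',f_scale=.001); print('hub centre by flange',s.x,'TCP',P,np.array(res(s.x))*1000)
# same for boss top outer rim
zb=P[2]-.0827+.05
b=cv2.inRange(hsv,(105,130,30),(125,255,255)); q=[]
for c in range(285,352,5):
    k=np.where(b[190:240,c])[0]
    if len(k): q.append((c,190+k[0]))
pts=np.array(q,float)
def res(q): return [np.hypot(*(at(w,u,zb)[:2]-q))-.023 for u in pts]
s=least_squares(res,P[:2],loss='soft_l1',f_scale=.001); print('by boss',s.x,np.array(res(s.x))*1000)
E
python3 x.py
```

```text
[[262, 173], [266, 174], [270, 176], [274, 177], [278, 174], [282, 217], [286, 213], [290, 209], [294, 206], [298, 204], [336, 205], [340, 208], [344, 212], [348, 215], [352, 223], [356, 175], [360, 173], [364, 162], [368, 154], [372, 189]]
hub centre by flange [ 0.5435 -0.3565] TCP [ 0.5258 -0.3634  0.2162] [  3.1254   2.1216   0.6631  -0.1593   1.3354 -23.3433 -20.9    -18.2632
 -16.066  -14.3132  -2.5306  -1.8474  -1.2735  -0.1767   0.0127  16.9392
  19.2223  24.9469  29.4894  18.71  ]
by boss [ 0.5258 -0.3732] [-1.1984 -0.8476 -0.1663 -0.0234  0.3416  0.4853  0.3873  0.4759  0.7491
  0.3651  0.1984 -0.1307 -0.9082 -1.5901]
```

```bash
cat > y.py <<'E'
from h import *
from scipy.optimize import least_squares
np.set_printoptions(precision=4,suppress=True)
w=snap('wrist'); P,r=tool(); K,M,t=cam(w)
hsv=cv2.cvtColor(w['color'],cv2.COLOR_RGB2HSV)
b=cv2.inRange(hsv,(105,130,30),(125,255,255)); q=[]
for c in range(280,358,3):
    k=np.where(b[190:240,c])[0]
    if len(k): q.append((c+.5,190+k[0]))
boss=np.array(q,float)
fl=np.array([(246,222),(262,188),(290,169),(318,164),(345,169),(370,186),(385,212)],float)+.5
def fit(pts,R,z0):
    for zf in (True,False):
        f=lambda q:[ (np.hypot(*(at(w,u,q[2] if zf else z0)[:2]-q[:2]))-R)*1000 for u in pts]
        s=least_squares(f,[*P[:2],z0]); print('free' if zf else 'fixed',s.x-P,s.x,'rms',np.sqrt(np.mean(s.fun**2)))
print('exp z boss top',P[2]-.0327,'flange',P[2]-.0827)
fit(boss,.023,P[2]-.0327); fit(fl,.042,P[2]-.0827)
# predicted image of fingers' pads as bias check: tips at tool (0,+-.023,.066)
for dx in(-.0095,.0095):
    for dy in(-.023,.023): print('pad tip',dx,dy,proj(w,P+r.apply([dx,dy,.066])))
t=snap('top'); hs=cv2.cvtColor(t['color'],cv2.COLOR_RGB2HSV)
cv2.imwrite('pics/w10.png',cv2.resize(np.vstack([w['color'][150:320,200:430]]),(690,510),interpolation=cv2.INTER_CUBIC)[:,:,::-1])
E
python3 y.py
```

```text
exp z boss top 0.18349279973351462 flange 0.13349279973351463
free [-0.0011  0.0014 -0.0757] [ 0.5247 -0.3622  0.1405] rms 0.2001719166194615
fixed [-0.     -0.0094 -0.0327] [ 0.5257 -0.373   0.1835] rms 1.0492095366406324
free [-0.0015  0.0004 -0.0793] [ 0.5242 -0.3632  0.1369] rms 0.09727461544973523
fixed [-0.0015  0.0007 -0.0827] [ 0.5243 -0.3629  0.1335] rms 0.34210331122534776
pad tip -0.0095 -0.023 [273.3155 259.3418]
pad tip -0.0095 0.023 [356.0313 259.2572]
pad tip 0.0095 -0.023 [272.0689 227.0971]
pad tip 0.0095 0.023 [357.1358 227.0049]
```

View pics/w10.png

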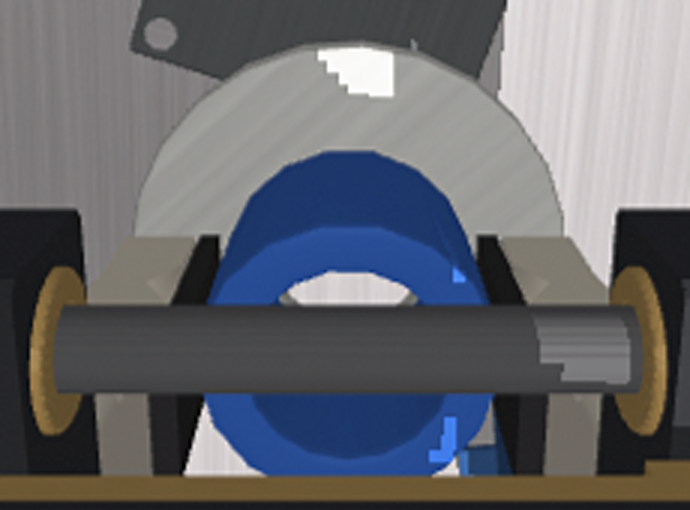

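The crop shows the hub held level between the pads. The arc I fitted to the boss was its base, and both that fit and the flange fit put the hub's axis within about 1.5 mm of the TCP.

```bash
python3 p.py .5286 -.419 .215 -87.9 .02 / .5286 -.419 .120 -87.9 .02 / .5286 -.419 .0955 -87.9 .005
```

```text
0 [0.0693, -0.001, 0.0015] 0.0011
-
0 [0.0, -0.0, 0.1187] -0.0
-
0 [0.0, -0.0, 0.0306] -0.0
-
```

send_rows --deltas '[[[0.01,0,0],0],[[0.028,0,0],0],[[0.048,-0.001,0.001],0],[[0.063,-0.001,0.0015],0],[[0.0693,-0.001,0.0015],0]]'

```text
clock: 23.78
tool_pos: [0.5281, -0.4222, 0.2143]
orientation: [180.0, -0.0, -87.9]
force: [-0.3, -0.8, -4.2]
opening: 0.0455
gripper_force: 30.0
```

send_rows --deltas '[[[0,0,0.02],0],[[0,0,0.05],0],[[0,0,0.08],0],[[0,0,0.105],0],[[0,0,0.1187],0]]'

```text
clock: 24.2
tool_pos: [0.5269, -0.4196, 0.1168]
orientation: [179.8, 0.1, -87.9]
force: [0.0, 0.6, -3.8]
opening: 0.0456
gripper_force: 30.0
```

send_rows --deltas '[[[0,0,0],0],[[0,0,0],0],[[0,0,0],0],[[0,0,0],0],[[0,0,0],0]]'

```text
clock: 24.62
tool_pos: [0.529, -0.4198, 0.1215]
orientation: [-179.9, -0.1, -87.8]
force: [-0.1, -0.9, -4.0]
opening: 0.0458
gripper_force: 30.0
```

send_rows --deltas '[[[0,0,0.004],0],[[0,0,0.008],0],[[0,0,0.012],0],[[0,0,0.015],0],[[0,0,0.018],0]]'

```text
clock: 25.03
tool_pos: [0.5282, -0.4194, 0.1051]
orientation: [180.0, 0.0, -87.8]
force: [-0.4, -0.3, -4.1]
opening: 0.0458
gripper_force: 30.0
```

send_rows --deltas '[[[0,0,0.002],0],[[0,0,0.004],0],[[0,0,0.006],0],[[0,0,0.008],0],[[0,0,0.01],0]]'

```text
clock: 25.45
tool_pos: [0.5284, -0.4195, 0.0974]
orientation: [-180.0, -0.0, -87.8]
force: [-0.4, -0.2, -2.9]
opening: 0.046
gripper_force: 30.0
```

send_rows --deltas '[[[0,0,0.0006],0],[[0,0,0.0012],0],[[0,0,0.0018],0],[[0,0,0.0024],0],[[0,0,0.0026],0]]'

```text
clock: 25.87
tool_pos: [0.5283, -0.4195, 0.0954]
orientation: [-180.0, 0.0, -87.8]
force: [0.0, -0.2, -4.0]
opening: 0.0463
gripper_force: 30.0
```

send_rows --deltas '[[[0,0,0.0003],0],[[0,0,0.0006],0],[[0,0,0.0009],0],[[0,0,0.0009],0],[[0,0,0.0009],0]]'

```text
clock: 26.28
tool_pos: [0.5283, -0.4195, 0.0949]
orientation: [-180.0, -0.0, -87.8]
force: [0.4, 0.9, -2.4]
opening: 0.0459
gripper_force: 30.0
```

Not loaded yet, so I'll go on lowering in small steps.

send_rows --deltas '[[[0,0,0.0004],0],[[0,0,0.0008],0],[[0,0,0.0012],0],[[0,0,0.0012],0],[[0,0,0.0012],0]]'

```text
clock: 26.7
tool_pos: [0.5283, -0.4195, 0.0948]
orientation: [-180.0, -0.0, -87.8]
force: [-2.6, 2.5, 5.8]
opening: 0.0457
gripper_force: 30.0
```

send_rows --deltas '[[[0,0,0.0003],0],[[0,0,0.0006],0],[[0,0,0.0009],0],[[0,0,0.0009],0],[[0,0,0.0009],0]]'

```text
clock: 27.12
tool_pos: [0.5283, -0.4195, 0.0947]
orientation: [-180.0, -0.0, -87.8]
force: [-5.6, 3.8, 11.0]
opening: 0.0458
gripper_force: 30.0
```

Contact came exactly at the expected seated height of 0.0947. I'll release and rise.

send_rows --deltas '[[[0,0,-0.001],0],[[0,0,-0.0015],0],[[0,0,-0.0015],0],[[0,0,-0.0015],0],[[0,0,-0.0015],0]]' --gripper 0.9

```text
clock: 27.53
tool_pos: [0.5284, -0.4195, 0.0941]
orientation: [-180.0, -0.0, -87.8]
force: [0.8, -0.1, -0.0]
opening: 0.0737
gripper_force: 0.0
```

send_rows --deltas '[[[0,0,-0.002],0],[[0,0,-0.006],0],[[0,0,-0.015],0],[[0,0,-0.035],0],[[0,0,-0.065],0]]'

```text
clock: 27.95
tool_pos: [0.5274, -0.4189, 0.1452]
orientation: [179.8, 0.1, -87.9]
force: [0.4, 0.2, -0.5]
opening: 0.0789
gripper_force: 0.0
```

send_rows --deltas '[[[-0.01,0,-0.04],0],[[-0.03,0,-0.08],0],[[-0.05,0,-0.11],0],[[-0.06,0,-0.13],0],[[-0.07,0,-0.14],0]]'

```text
clock: 28.37
tool_pos: [0.527, -0.3632, 0.2623]
orientation: [-179.7, -0.1, -87.8]
force: [0.2, -0.0, 0.9]
opening: 0.0791
gripper_force: 0.0
```

send_rows --deltas '[[[0,0,0],0],[[0,0,0],0],[[0,0,0],0],[[0,0,0],0],[[0,0,0],0]]'

```text
clock: 28.78
tool_pos: [0.5258, -0.3638, 0.2567]
orientation: [179.9, 0.1, -87.9]
force: [-0.8, 0.2, 0.3]
opening: 0.0786
gripper_force: 0.0
```

```bash
cat > z.py <<'E'
from h import *
o=ctrl.get_obs(); print(o['clock'],o['tool_pos'],o['force'],o['opening'])
w=snap('wrist'); s=snap('side'); t=snap('top')
a=cv2.resize(w['color'],(400,250)); b=cv2.resize(t['color'],(400,250)); c=cv2.resize(s['color'][120:320,220:540],(560,350),interpolation=cv2.INTER_CUBIC)
im=np.zeros((600,800,3),np.uint8); im[:250,:400]=a; im[:250,400:]=b; im[250:,:560]=c
cv2.imwrite('pics/z.png',im[:,:,::-1])
hsv=cv2.cvtColor(w['color'],cv2.COLOR_RGB2HSV); m=cv2.inRange(hsv,(105,130,30),(125,255,255)); m[230:]=0
ys,xs=np.where(m); print(len(xs), cv2.fitEllipse(cv2.convexHull(np.c_[xs,ys])), at(w,(np.mean([xs.min(),xs.max()])+.5,np.mean([ys.min(),ys.max()])+.5),.062)[:2])
E
python3 z.py
```

```text
28.7833 [ 0.52577749 -0.36379234  0.25666679] [-0.79129132  0.1836521   0.25175743] 0.07860837108170124
1282 ((314.5674133300781, 128.34530639648438), (49.48444366455078, 50.497493743896484), 4.113802909851074) [ 0.52734637 -0.41968828]
```

View pics/z.png

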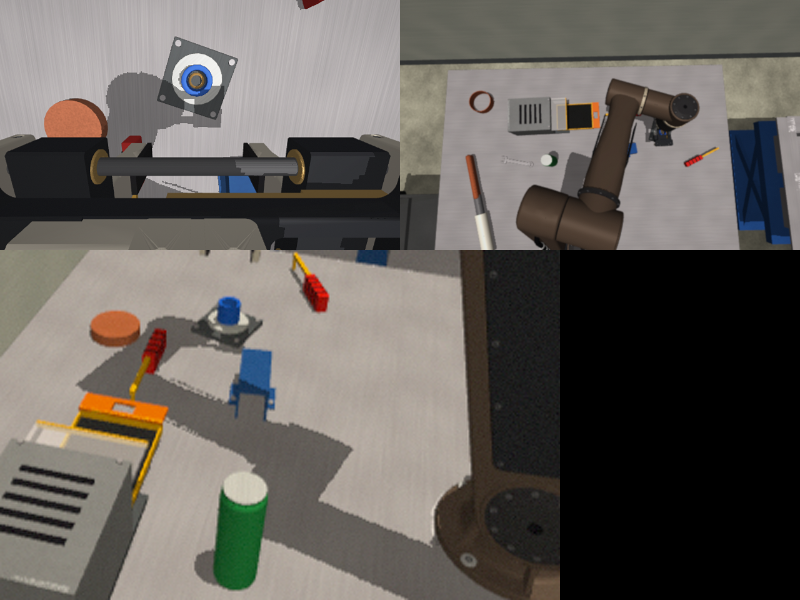

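The wrist view shows the hub seated on the stand with the brass spigot visible through its bore. The side view shows the tray out, the hook standing on the bench in front of it, and the discs, can and wrench where they were. I'm handing in.

```bash
python3 -c "
from plant import ctrl
print(ctrl.close_job())"
```

```text
the job is handed in; nothing more can be done
None
```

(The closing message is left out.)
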